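# Put the clerk's stationery away in the desk caddy

## Task

Put the clerk's stationery that lies about on the open middle of the desk away in the white desk caddy (not what stands along the back): the blue pen lying in the long groove, the eraser flat in the shallow blue dish, the correction fluid standing in the red cup and the glue stick standing in the green cup. The yellow-and-blue pen is for the patients and the lilac-capped sample tube is not stationery: leave both where they lie.

Things in the scene. Friction and masses are not known exactly. Their poses are not given: they have to be found in the camera images.
- groove (a point): pen groove of a white desk caddy (122 x 186 mm, fixed): grey, shallow V with white rims, along y, 170 x 33 mm inside. The point is where the pen's middle comes to rest, 23.5 mm above the desk; rims end 26 mm above it. The groove lies along one long edge of the caddy; +x points across it to a row of three square cups, centres 62 mm from the groove's centre line, 59 mm apart.
- green_cup_floor (a point): square green cup in the caddy, 56 mm outside, 46 mm inside; the point is the centre of its inner floor, 7 mm above the desk, axes parallel to the caddy's (x away from the groove, y along it); its rim ends 26 mm above the desk. The green, red and blue cups swap places.
- red_cup_floor (a point): square red cup in the caddy, 56 mm outside, 50 mm inside; the point is the centre of its inner floor, 7 mm above the desk, axes as for the green cup; rim 26 mm above the desk
- blue_dish_floor (a point): square, shallow blue dish in the caddy, 56 mm outside, 50 mm inside; the point is the centre of its inner floor, 21 mm above the desk; rim 26 mm above the desk (the dish is 5 mm deep)
- glue_stick_mid (a point): glue stick standing on the open middle of the desk (not the one at the far back), yellow, white and green with a green cap, 24 mm across, 96 mm tall, the tallest of the things (once it stands in the caddy, a gripper reaching low beside it may hit it); the point is its centre, half-way up, z along its axis. It can be held 20 mm above its centre, which keeps the fingers clear of the cup.
- correction_fluid_mid (a point): small white bottle of correction fluid standing on the open middle of the desk (not the one at the far back), red band and long blue cap; 72 mm tall; body 30 mm across up to 42 mm, above that the cap, 19 mm across; the point is its centre, half-way up, z along its axis. It can be held by the cap, 20 mm above its centre.
- eraser_mid (a point): eraser lying flat, white in a blue sleeve, 20 x 42 x 11 mm; the point is its centre, 5.5 mm up; its length is along y, z is up
- pen_blue_mid (a point): plain ball pen, blue all over, lying on the desk; 140 mm long, 11 mm thick; the point is its middle, 6 mm up; its length is along y
- pen_two_tone_mid (a point): look-alike to be left: yellow ball pen with a blue end, lying on the desk; 149 mm long, 12 mm thick; the point is its middle; its length is along y
- tube_lilac_mid (a point): look-alike to be left: sample tube with a lilac cap, lying on the desk; 100 mm long, 17 mm thick; the point is its middle; its length is along y
Things that resemble listed ones, but are neither listed nor needed, are in the scene too. Several things look just like the part that bears blue_dish_floor: the one meant starts nearest to the robot's base.

How it is judged:
By the outcome, as a careful person would: the job done as asked, in the order asked, and still so for the second after the job is handed in, with the robot touching nothing.
It also fails if it takes over 115 s, if anything falls off the work surface, if the arm or the gripper's body presses on something with over 40 N, if the wrist force passes 120 N, or if a joint passes its speed limit or range.

## Robot

A 6-joint arm with a two-finger parallel gripper is mounted at the origin on a cart in front of the work surface, level with it; the furniture and walls round the work are solid. World frame = base frame: x ahead of the robot, y to its left, z up, the work surface at z = 0. Lengths are in m, angles in rad, forces in N, time in s.
With the tool pointing down it reaches from about 0.325 to 0.85 m from the base axis. Payload 4.4 kg.
Tool frame: the origin (TCP) lies at the very end of the fingers, on their centre line; the grasp point (between the pads) lies 19 mm behind it; z points along the fingers, y is the line along which they close (so a half turn about z gives the same grasp; the last joint's range is limited). The gripper opens to 94 mm and grips with 3 to 60 N. Pads are 16 mm wide; open, the fingers measure 119 mm over their backs; the gripper's body (75 mm by 177 mm) begins 78 mm behind the grasp point.
Start: joints at [1.147, 0.207, 1.542, -0, 1.393, -0.15], TCP at [0.155, 0.554, 0.205] pointing down, gripper open.
Joint ranges: [-2.73, 2.73], [-0.86, 2.22], [0.23, 2.46], [-1.11, 4.25], [0.08, 2.63], [-2.82, 2.82]. Speed limits (rad/s): [2.79, 2.79, 3.14, 3.14, 3.14, 3.14].

## Interface

Orientations are given as a rotation vector (axis times angle).
In Python, from bench import bot gives the robot as it stands.
- The arm moves only by the tool jog_arm, never from a script. Its argument "deltas" is a list of rows, each a list of 2 entries, a list of its own where there are three numbers: the shift along the tool's x, y, z in mm, then the turn about the tool's z in degrees. In form: [[[dx, dy, dz], spin], ...]. A call has 1 to 20 rows; each row shifts and turns the commanded pose from where the row before left it, along the tool's axes as they then stand; what a row does not reach is not made up. A row lasts 1/8 s, in which the tool goes at most 62.5 mm and 10.7 degrees, less where a joint would pass 70% of its speed; a pose out of reach is approached as far as the arm can. A call with a gripper value outside its range is refused whole. "claw" is the finger opening in mm, from 0 to 94, set as the call begins (left out, the last holds). The fingers move at their own pace and stop on an object; the grip force is fixed at half the most. Time passes only in rows, so rows that do not move let the fingers close. It gives the time, the measured TCP pose, the force, the opening and the grip force at its end, in the units of the state.
- bot.read_state(): the state, without advancing time (a new reading comes with each control period).
- bot.camera(name): name is "scene" or "top" or "wrist"; returns (picture, depth): 400x640x3 uint8, red, green, blue; 400x640 float32, m along the optical axis (not along the pixel's ray), 0 where there is no reading.
- bot.camera_model(name): a dict with "K" (3x3 intrinsics, pixels), "R" (3x3) and "t" (3): a world point X has camera coordinates R X + t. Camera axes: x right, y down, z forward; pixel columns grow to the right and rows downward; lengths in m; the calibration is good to about 2 mm. A picture is of the moment at which its call begins: read the wrist's pose just before it. camera_model takes no time and is no camera call; for the wrist camera it gives the pose at the moment of the call.
- bot.finish_job(): hands the job in; it is judged then, once.
Trained networks look in the newest picture that a camera, given by its name, has taken for a name from the list of things; names that differ only in an ending like _2 or _b are one class to them, and where a whole thing is asked for, a point or a joint stands for the part that bears it (a point fixed in the world has none). Each returns a list of dicts, best first, with "conf" (0 to 1); they miss things now and then, are a little off and sometimes report something else, mostly with a low value. They report only what shows in the picture. A call takes as long as a camera call. They do not tell look-alikes from the thing itself.
- bot.search_frame(name, camera): "pixel" ([row, column] in pixels, amid what is visible of it).
- bot.outline_of(name, camera): "mask" (400x640 bool, what is visible of it) and "pixel" ([row, column] in pixels, amid what is visible of it).
The state is a dict: "time": time; "qpos": joint angles; "joint_velocities": joint speeds; "tau": joint torques, N m; "tool_pos": TCP position; "orientation": TCP orientation; "contact_force": force on the tool from outside, world axes, zero at the start; "torque": the same for the moment, N m; "gripper_width": finger opening in m; "finger_force": force on a finger pad.
Only numpy, scipy, OpenCV 4.12 (cv2) and the standard library are available. Lean on these libraries where they do the work, as an engineer would, in place of code of your own. Each camera call takes 0.05 s, during which the arm holds its last target. There are 200 camera calls.

## Working session

There is one attempt and no reset: what is moved stays moved. The work goes in short steps, Python scripts to look and compute and a tool call to move; the robot and the scene stay as the last step left them, time stands still between calls to the robot, and variables do not carry over. Pictures are saved under pics/ and viewed, at most 15 in all, crops included, and the job is handed in when it is done.

Besides the shell and the picture viewer there is one more tool, called after "Request:" as name([rows], argument=value, ...), one row to a line, values as JSON. jog_arm: Moves the arm, as the interface text tells. Its arguments: {"type":"object","properties":{"deltas":{"type":"array"},"claw":{"type":"number"}},"required":["deltas"]}

```bash
mkdir -p pics; python3 - <<'E'
from bench import bot
import cv2,numpy as np
s=bot.read_state();print(s)
for n in("top","scene"):
    p,d=bot.camera(n);cv2.imwrite(f"pics/{n}0.png",p[:,:,::-1]);np.savez(f"{n}0.npz",p=p,d=d)
    m=bot.camera_model(n);print(n,m)
    for k in("groove","green_cup_floor","red_cup_floor","blue_dish_floor","glue_stick_mid","correction_fluid_mid","eraser_mid","pen_blue_mid","pen_two_tone_mid","tube_lilac_mid"):
        print(k,[(r["pixel"],round(r["conf"],2)) for r in bot.search_frame(k,n)])
E
```

```text
{'time': 0.0, 'qpos': array([ 1.14752099e+00,  2.07405409e-01,  1.54294894e+00, -9.86846732e-07,
        1.39349593e+00, -1.50527462e-01]), 'joint_velocities': array([-0.00022525, -0.00043174, -0.00018737, -0.00044945,  0.00075739,
        0.00080583]), 'tau': array([ 1.06484822e-03, -3.70884955e+01, -2.81414294e+01,  6.98476844e-02,
        3.62242630e-02, -1.49750422e-04]), 'tool_pos': array([0.15458344, 0.55299202, 0.20430148]), 'orientation': array([-0.42701735, -3.11179067,  0.00340106]), 'contact_force': array([ 1.17430181,  0.03581176, -1.08529565]), 'torque': array([ 0.00342511, -0.00976856, -0.03310799]), 'finger_force': 0.0, 'gripper_width': 0.09368863821770679}
top {'K': array([[447.15781972,   0.        , 319.31564548],
       [  0.        , 447.15781972, 195.90977165],
       [  0.        ,   0.        ,   1.        ]]), 'R': array([[-2.62026133e-02, -9.99645915e-01, -4.63325873e-03],
       [-9.79771859e-01,  2.66009713e-02, -1.98341857e-01],
       [ 1.98394876e-01, -6.57538460e-04, -9.80121952e-01]]), 't': array([0.0198843 , 0.59386643, 1.2361356 ])}
groove [([225.7, 
[... 681 characters left out ...]
 0.02095748],
       [-0.24256102, -0.43247228, -0.86840767],
       [ 0.46129262,  0.73605721, -0.49540782]]), 't': array([-0.48877036,  0.20909798,  0.85947472])}
groove [([206.5, 282.6], 0.75)]
green_cup_floor [([191.4, 294.1], 0.78), ([288.9, 421.4], 0.48)]
red_cup_floor [([185.1, 280.0], 0.47)]
blue_dish_floor [([213.4, 373.2], 0.88), ([195.4, 344.6], 0.74), ([198.5, 306.0], 0.57), ([178.9, 322.7], 0.5)]
glue_stick_mid [([244.3, 298.1], 0.92)]
correction_fluid_mid [([237.6, 349.1], 0.54)]
eraser_mid [([235.3, 390.3], 0.6)]
pen_blue_mid [([239.5, 345.9], 0.75), ([295.8, 376.0], 0.69), ([284.9, 415.3], 0.67)]
pen_two_tone_mid [([289.3, 422.9], 0.81)]
tube_lilac_mid [([308.5, 345.5], 0.8)]
```

```bash
python3 - <<'E'
import cv2
for n,(a,b,c,d) in dict(top=(110,300,180,480),scene=(140,340,220,480)).items():
    p=cv2.imread(f"pics/{n}0.png")[a:b,c:d]
    cv2.imwrite(f"pics/{n}0c.png",cv2.resize(p,None,fx=2.65 if n=="top" else 3,fy=2.65 if n=="top" else 3,interpolation=cv2.INTER_CUBIC))
E
```

```text
(no output)
```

View pics/top0c.png

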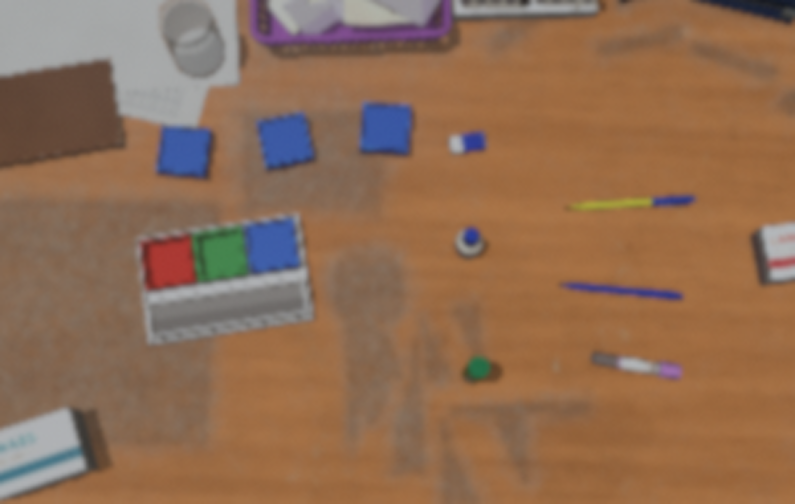

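View pics/scene0c.png

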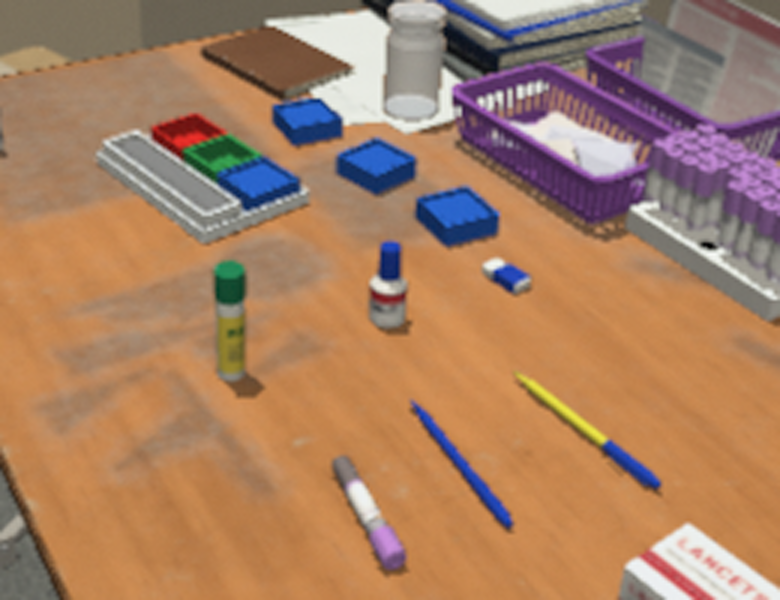

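The top view shows the blue pen at (row 220, col 414), with the two-tone pen at (187, 430) and the tube at (248, 417) as look-alikes. The eraser is at (164, 356), the fluid at (200, 357) and the glue stick at (248, 361). The caddy groove is at (226, 264), and the cups run red, green, blue from left to right. The three loose blue dishes at the back are decoys.

```bash
cat > h.py <<'E'
from bench import bot
import cv2,numpy as np
def w(m,uv,z):
    "pixels (col,row) to world on plane z"
    uv=np.atleast_2d(uv).astype(float)
    r=np.c_[uv,np.ones(len(uv))]@np.linalg.inv(m["K"]).T@m["R"]
    c=-m["R"].T@m["t"]
    return c+r*((z-c[2])/r[:,2])[:,None]
def rect(P):
    "centre, long, short, angle of long axis (deg) of xy points, mm"
    (c,s,a)=cv2.minAreaRect((P[:,:2]*1000).astype(np.float32))
    if s[0]<s[1]: s=s[::-1];a+=90
    return np.round(c,1),np.round(s,1),round((a+90)%180-90,1)
def blobs(p,box,lo,hi,minn=15):
    "box r0,r1,c0,c1; HSV range; pixel lists"
    r0,r1,c0,c1=box
    h=cv2.cvtColor(p[r0:r1,c0:c1].copy(),cv2.COLOR_RGB2HSV)
    k=cv2.inRange(h,np.array(lo),np.array(hi))
    n,l,st,_=cv2.connectedComponentsWithStats(k)
    return [np.argwhere(l==i)[:,::-1]+[c0,r0] for i in range(1,n) if st[i,4]>=minn]
BLUE=((105,100,40),(130,255,255));GREEN=((50,80,30),(90,255,255));RED=((170,120,50),(180,255,255))
E
python3 - <<'E'
from h import *
f=np.load("top0.npz");p,d=f["p"],f["d"];m=bot.camera_model("top")
def z(px):
    v=[]
    for c,r in px:
        if d[r,c]>0: v.append((m["R"].T@(np.linalg.inv(m["K"])@[c,r,1]*d[r,c]-m["t"]))[2])
    return round(float(np.median(v))*1000,1) if v else None
for n,box,col,zz in (("pen",(205,235,385,445),BLUE,.006),("tt-blue end",(175,200,415,450),BLUE,.006),("eraser blue",(155,172,345,372),BLUE,.011),("cap",(185,215,345,372),BLUE,.072),("glue",(235,260,345,375),GREEN,.096),("green",(190,225,250,278),GREEN,.02),("red",(190,225,225,260),RED,.02),("blue",(185,220,268,300),BLUE,.024)):
    for b in blobs(p,box,*col): print(n,len(b),b.mean(0),*rect(w(m,b,zz)),"z",z(b))
c=np.array([(137,237),(298,215),(312,318),(150,342)])/2.65+[180,110]
print("caddy",rect(w(m,c,.012)))
print("groove net",w(m,(264.1,225.7),.0235))
E
```

```text
pen 65 [416.89230769 219.49230769] [ 525.8 -282.6] [113.3   5.7] 82.7 z 10.1
tt-blue end 25 [433.28 185.48] [ 627.8 -342.7] [39.5  3.1] 88.4 z 10.1
eraser blue 39 [357.97435897 163.15384615] [ 703.3 -116.7] [19.1 18.3] -2.4 z 12.4
cap 19 [357.42105263 198.89473684] [ 579.7 -105. ] [11.8  8.6] -2.4 z 71.8
glue 51 [360.23529412 248.47058824] [ 436.4 -105.2] [19.4 19.2] 88.5 z 97.2
green 325 [262.64615385 205.64      ] [577.6 173.3] [55.5 52.9] -81.9 z 9.9
blue 325 [282.15384615 202.60307692] [584.3 115.3] [55.  53.3] -81.9 z 22.6
caddy (array([551.1, 169. ]), array([184. , 120.6]), -83.3)
groove net [[0.51650399 0.16873661 0.0235    ]]
```

```bash
cat >> h.py <<'E'
from scipy.spatial.transform import Rotation as Ro
def go(x,y,z,yaw):
    "target TCP in mm, yaw=world angle of tool y (deg, mod 180): spin first, then shift in the turned tool frame"
    s=bot.read_state();R=Ro.from_rotvec(s["orientation"]).as_matrix()
    cur=np.degrees(np.arctan2(R[1,1],R[0,1]));dy=(yaw-cur+90)%180-90
    d=np.array([x,y,z])-s["tool_pos"]*1000
    y2=np.radians(cur+dy);ty=np.array([np.cos(y2),np.sin(y2),0]);tx=np.array([-ty[1],ty[0],0])*-1
    tx=np.cross(ty,[0,0,-1])
    print("yaw",round(cur,1),"tilt",np.round(R[:2,2],4),"spin",round(-dy,1),"(or %+.1f)"%(-dy-180*np.sign(-dy)),"shift",np.round([d@tx,d@ty,-d[2]],1),"norm",round(np.linalg.norm(d)),"q6",round(s["qpos"][5],2))
E
python3 - <<'E'
from h import *
m=bot.camera_model("wrist");s=bot.read_state();R=Ro.from_rotvec(s["orientation"]).as_matrix()
print(m["K"][0],"cam in tool",R.T@(-m["R"].T@m["t"]-s["tool_pos"]),"axes in tool",np.round(m["R"]@R,2))
go(526,-283,200,-7.3)
E
```

```text
[291.93261378   0.         315.94019084] cam in tool [ 0.08219979 -0.0005071  -0.18002549] axes in tool [[ 0.    1.    0.  ]
 [-0.96  0.   -0.28]
 [-0.28 -0.    0.96]]
yaw 74.4 tilt [0. 0.] spin 81.7 (or -98.3) shift [-782.8  474.4    5.4] norm 915 q6 -0.15
```

Request:
jog_arm([
  [[0, 0, 0], 10.2],
  [[0, 0, 0], 10.2],
  [[0, 0, 0], 10.2],
  [[0, 0, 0], 10.2],
  [[0, 0, 0], 10.2],
  [[0, 0, 0], 10.2],
  [[0, 0, 0], 10.2],
  [[0, 0, 0], 10.3],
], claw=40)

```text
time: 2.1
tool_pos: [0.1549, 0.5537, 0.2054]
orientation: [2.365, 2.068, -0.0]
contact_force: [0.7, 0.7, -0.2]
gripper_width: 0.0402
finger_force: 0.0
```

Request:
jog_arm([
  [[-49, 29.6, 0], 0],
  [[-49, 29.6, 0], 0],
  [[-49, 29.6, 0], 0],
  [[-49, 29.6, 0], 0],
  [[-49, 29.6, 0], 0],
  [[-49, 29.6, 0], 0],
  [[-49, 29.6, 0], 0],
  [[-49, 29.6, 0], 0],
  [[-49, 29.6, 0], 0],
  [[-49, 29.6, 0], 0],
  [[-49, 29.6, 0], 0],
  [[-49, 29.6, 0], 0],
  [[-49, 29.6, 0], 0],
  [[-49, 29.6, 0], 0],
  [[-49, 29.6, 0], 0],
  [[-49, 29.6, 0], 0],
  [[0, 0, 0], 0],
])

```text
time: 4.22
tool_pos: [0.5251, -0.2877, 0.2044]
orientation: [-2.363, -2.07, 0.001]
contact_force: [-0.5, 0.9, 0.1]
gripper_width: 0.0399
finger_force: 0.0
```

```bash
python3 - <<'E'
from h import *
s=bot.read_state();print(s["tool_pos"],s["qpos"])
m=bot.camera_model("wrist");p,d=bot.camera("wrist");cv2.imwrite("pics/w1.png",p[:,:,::-1])
for b in blobs(p,(0,400,0,640),*BLUE,60): print(len(b),b.mean(0),*rect(w(m,b,.006)))
print([(r["pixel"],r["conf"]) for r in bot.search_frame("pen_blue_mid","wrist")])
E
```

```text
[ 0.52510637 -0.28774481  0.20438991] [-6.45458157e-01  2.57605007e-01  1.48150123e+00 -5.10904092e-04
  1.40286811e+00 -5.13619531e-01]
219 [347.           6.45205479] [585.9 -96.6] [21.2 15.8] -7.5
521 [450.7428023   12.95585413] [ 701.7 -117.2] [26.4 23.9] -82.5
529 [314.22873346 172.9073724 ] [ 524.3 -276.8] [139.1   6.9] 82.6
231 [395.09090909 209.54978355] [ 625.7 -345. ] [48.9 11.3] -87.0
648 [568.01697531 247.03240741] [ 866.4 -431.9] [103.3  25.2] 67.5
729 [596.51577503 250.478738  ] [ 905.7 -449.4] [103.3  25. ] 79.6
[([175.3, 315.9], 0.76)]
```

View pics/w1.png

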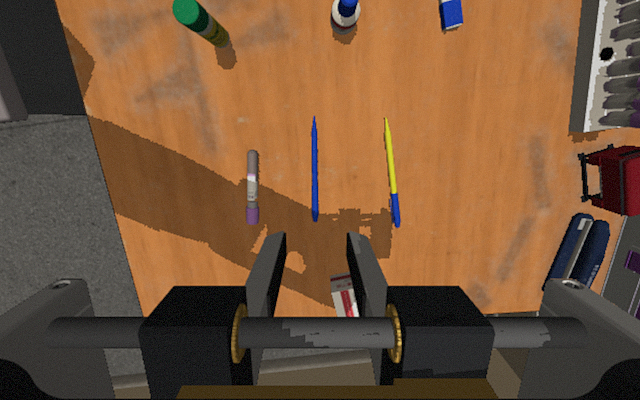

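The wrist view shows the plain blue pen at (col 314, row 173), 139 mm long. The tube is on its left at col 252 and the two-tone pen on its right at col 392, so the choice is confirmed.

```bash
python3 -c "
from h import *
go(524.3,-276.8,2,-7.4)"
```

```text
yaw -7.4 tilt [-0.0012  0.0014] spin 0.0 (or -180.0) shift [  7.3  -0.9 202.8] norm 203 q6 -0.51
```

```bash
python3 - <<'E'
from h import *
for i in range(2):
    s=bot.read_state();print(s["time"],s["tool_pos"]);m=bot.camera_model("wrist");p,d=bot.camera("wrist")
    for b in blobs(p,(100,250,280,350),*BLUE,60): print(len(b),*rect(w(m,b,.006)))
go(524.3,-276.8,2,-7.4)
E
```

```text
4.325 [ 0.52421391 -0.28411576  0.20479239]
547 [ 524.1 -276.3] [138.5   6.9] 82.8
4.375 [ 0.52416534 -0.28333623  0.20512023]
550 [ 524.9 -277.1] [138.9   8.1] 82.6
yaw -7.3 tilt [-0.0004  0.0007] spin 0.1 (or -179.9) shift [  6.1  -0.7 203.4] norm 204 q6 -0.51
```

Request:
jog_arm([
  [[6, -0.5, 40], 0],
  [[0, 0, 40], 0],
  [[0, 0, 40], 0],
  [[0, 0, 40], 0],
  [[0, 0, 25], 0],
  [[0, 0, 12], 0],
  [[0, 0, 6], 0],
  [[0, 0, 0], 0],
  [[0, 0, 0], 0],
  [[0, 0, 0], 0],
])

```text
time: 5.68
tool_pos: [0.5256, -0.2788, 0.0034]
orientation: [2.358, 2.074, 0.001]
contact_force: [0.7, -0.7, -0.4]
gripper_width: 0.0402
finger_force: 0.0
```

Request:
jog_arm([
  [[0, 0, 0], 0],
  [[0, 0, 0], 0],
  [[0, 0, 0], 0],
  [[0, 0, 0], 0],
  [[0, 0, 0], 0],
  [[0, 0, 0], 0],
], claw=0)

```text
time: 6.42
tool_pos: [0.5249, -0.2783, 0.0024]
orientation: [-2.359, -2.075, 0.0]
contact_force: [-0.1, -0.3, -0.4]
gripper_width: 0.0105
finger_force: 30.0
```

Request:
jog_arm([
  [[0, 0, -10], 0],
  [[0, 0, -30], 0],
  [[0, 0, -40], 0],
  [[0, 0, -40], 0],
  [[0, 0, -30], 0],
  [[0, 0, 0], 0],
  [[0, 0, 0], 0],
  [[0, 0, 0], 0],
])

```text
time: 7.42
tool_pos: [0.5237, -0.2774, 0.1503]
orientation: [-2.356, -2.072, 0.001]
contact_force: [-0.7, 0.6, 0.3]
gripper_width: 0.0101
finger_force: 30.0
```

```bash
python3 - <<'E'
from h import *
s=bot.read_state();print(s["gripper_width"],s["finger_force"],s["tool_pos"])
m=bot.camera_model("wrist");p,d=bot.camera("wrist");cv2.imwrite("pics/w2.png",p[:,:,::-1])
go(516.1,165.8,150,7)
E
```

```text
0.010138978496924736 29.99861240386963 [ 0.52367761 -0.27738888  0.15025124]
yaw -7.3 tilt [-0.003   0.0022] spin -14.3 (or +165.7) shift [4.409e+02 4.640e+01 3.000e-01] norm 443 q6 -0.51
```

View pics/w2.png

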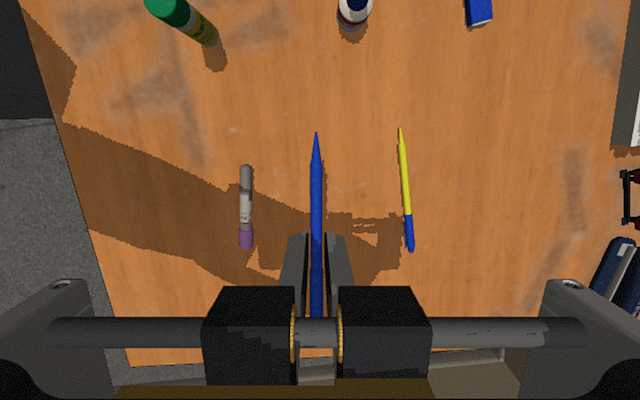

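The pen is held centrally between the fingers at (col 316, row 230), and both neighbours lie undisturbed. Next I carry it to just short of the caddy.

Request:
jog_arm([
  [[0, 0, 0], -7.1],
  [[0, 0, 0], -7.2],
  [[46, 3.5, 0], 0],
  [[46, 3.5, 0], 0],
  [[46, 3.5, 0], 0],
  [[46, 3.5, 0], 0],
  [[46, 3.5, 0], 0],
  [[46, 3.5, 0], 0],
  [[46, 3.5, 0], 0],
  [[46, 3.5, 0], 0],
  [[0, 0, 0], 0],
  [[0, 0, 0], 0],
  [[0, 0, 0], 0],
])

```text
time: 9.1
tool_pos: [0.508, 0.0892, 0.1521]
orientation: [-2.084, -2.35, 0.001]
contact_force: [-0.1, 0.1, 0.3]
gripper_width: 0.0103
finger_force: 30.0
```

```bash
python3 - <<'E'
from h import *
m=bot.camera_model("wrist");p,d=bot.camera("wrist");cv2.imwrite("pics/w3.png",p[:,:,::-1])
for n,c,z in(("blue",BLUE,.026),("green",GREEN,.026),("red",RED,.026),("red2",((0,150,50),(5,255,255)),.026)):
    for b in blobs(p,(0,400,0,640),*c,300): print(n,len(b),b.mean(0),*rect(w(m,b,z)))
for k in("groove","green_cup_floor","red_cup_floor","blue_dish_floor"):
    for r in bot.outline_of(k,"wrist")[:2]:
        b=np.argwhere(r["mask"])[:,::-1];print(k,round(r["conf"],2),r["pixel"],len(b),*rect(w(m,b,.024)))
go(516.1,165.8,150,7)
E
```

```text
blue 3873 [514.79550736  92.464756  ] [689.8 214. ] [64.6 56.9] -6.9
blue 1997 [315.90335503 233.43214822] [513.1  43.5] [221.9  14.8] -83.0
blue 2760 [388.39311594 177.1557971 ] [581.7 115.3] [58.1 57.3] 7.6
blue 2938 [490.54084411 202.30837304] [698.6 101.1] [64.6 59.4] 10.9
blue 2421 [473.04750103 291.07021892] [709.9 -10. ] [67.5 63.4] -5.4
green 3168 [391.65246212 121.29671717] [574.1 172.5] [58.1 56.5] 7.5
red2 3510 [394.88746439  57.97179487] [566.5 230.7] [58.1 55.9] 7.8
groove 0.74 [101.3, 337.7] 10478 [546.8 169. ] [181.  120.9] -82.5
green_cup_floor 0.85 [122.8, 390.0] 3340 [574.3 172.2] [60.  56.3] 7.4
blue_dish_floor 0.96 [92.4, 515.9] 4053 [690.7 213.5] [66.4 58.4] -6.9
blue_dish_floor 0.93 [177.4, 388.1] 2948 [582. 115.] [60.5 59.4] -81.0
yaw 6.9 tilt [ 0.0001 -0.0001] spin -0.1 (or +179.9) shift [74.6 17.1  2.5] norm 77 q6 -0.11
```

View pics/w3.png

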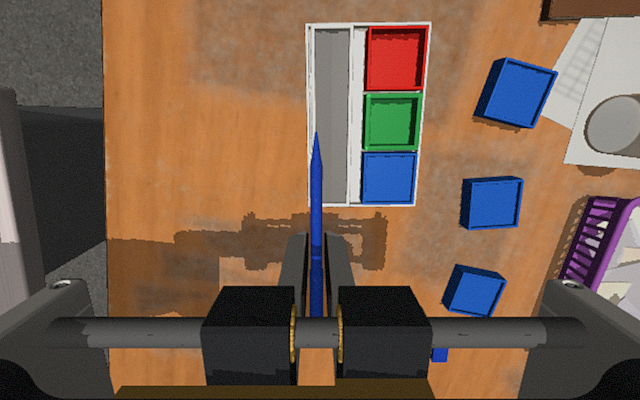

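The caddy is in full view. The groove runs from col 315 to col 350, and the cup centres are red (395, 58), green (391, 121) and blue (388, 178).

```bash
python3 - <<'E'
from h import *
m=bot.camera_model("wrist");p=cv2.imread("pics/w3.png")
cx=np.array([.9914,.1305]);cy=np.array([-.1305,.9914])
for r in (50,75,100,120): print(r,p[r,300:368].mean(1).astype(int))
for c,r in((306,24),(431,24),(415,206),(307,206)): 
    q=w(m,(c,r),.026)[0]*1000;print(q.round(1),q[:2]@cx,q[:2]@cy)
for c in(310,315,350,353): q=w(m,(c,90),.026)[0]*1000;print(c,q.round(1),q[:2]@cx,"green",np.array([574.1,172.5])@cx)
E
```

```text
50 [110 116 110 111 111 143 195 221 168 183 157 171 219 222 157  97 131 129
 124 128 123 126 125 125 129 122 124 126 125 127 125 128 131 131 133 131
 128 134 130 128 134 132 133 131 133 133 135 135  87 163 213 215 207 207
 211 209 211 208 209 211 210 213 211 223 165  33  19  15]
75 [121 125 131 129 123  96 181 227 172 166 210 214 213 222 169 108 125 127
 127 125 127 126 124 128 126 125 127 124 126 128 123 126 132 131 132 133
 133 131 133 135 132 132 133 134 133 136 133 138  84 168 221 220 175 188
 217 213 214 210 212 210 213 212 228 159  27  19  14  76]
100 [125 122 126 126 128 125 156 206 218 188 199 194 197 219 202 159 122 126
 129 127 123 127 130 127 126 126 125 125 127 122 122 129 132 135 130 128
 133 134 131 130 131 134 132 135 132 134 140  88 168 221 215 191 198 215
 211 213 210 215 212 214 212 222 180  73   7  16  68 103]
120 [127 127 127 129 124 124 114 187 231 164 181 182 188 219 222 172 116 126
 124 127 131 128 127 126 125 126 122 122 127 130 125 130 131 128 129 131
 134 133 133 133 130 132 136 133 134 135 119  72 172 224 222 180 186 213
 216 213 215 215 212 211 218 187 100   8  11  58  98 106]
[479. 250.  26.] 507.54963542603514 185.3302150294556
[594.2 264.   26. ] 623.5569077204033 184.17304124742546
[617.7  88.5  26. ] 623.9860982822261 7.153310598914376
[499.8  74.1  26. ] 505.2156501298786 8.280746042765223
310 [489.3 193.4  26. ] 510.371854878477 green 591.67399
315 [494.2 194.   26. ] 515.2919904852725 green 591.67399
350 [528.4 198.1  26. ] 549.7292464722643 green 591.67399
353 [531.3 198.5  26. ] 552.6807105688845 green 591.67399
```

```bash
python3 -c "
from h import *
go(513.6,163.2,60,7.5)"
```

```text
yaw 6.9 tilt [ 0.0001 -0.0001] spin -0.6 (or +179.4) shift [72.2 15.  92.5] norm 118 q6 -0.11
```

Request:
jog_arm([
  [[0, 0, 0], -0.6],
  [[36, 7.5, 0], 0],
  [[36, 7.5, 0], 0],
  [[0, 0, 40], 0],
  [[0, 0, 30], 0],
  [[0, 0, 22], 0],
  [[0, 0, 0], 0],
  [[0, 0, 0], 0],
  [[0, 0, 0], 0],
])

```text
time: 10.48
tool_pos: [0.5147, 0.1639, 0.062]
orientation: [2.069, 2.362, 0.003]
contact_force: [-0.2, -1.2, -1.0]
gripper_width: 0.0102
finger_force: 30.0
```

```bash
python3 - <<'E'
from h import *
go(513.6,163.2,28,7.5)
m=bot.camera_model("wrist");p,d=bot.camera("wrist");cv2.imwrite("pics/w4.png",cv2.resize(p[100:350,180:460,::-1],None,fx=2,fy=2))
E
```

```text
yaw 7.6 tilt [0.0029 0.0004] spin 0.1 (or -179.9) shift [-0.5 -1.2 34. ] norm 34 q6 0.02
```

View pics/w4.png

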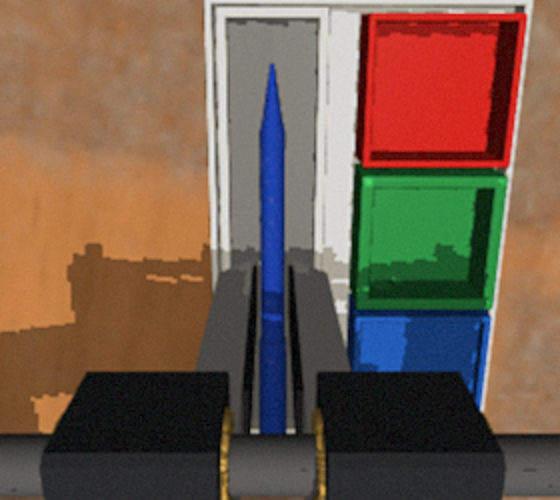

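The pen hangs centred over the grey groove, tip at crop (272, 65). I lower it and release.

Request:
jog_arm([
  [[0, -0.5, 15], 0],
  [[0, 0, 11], 0],
  [[0, 0, 6], 0],
  [[0, 0, 0], 0],
  [[0, 0, 0], 0],
  [[0, 0, 0], 0],
  [[0, 0, 0], 0],
])

```text
time: 11.4
tool_pos: [0.5132, 0.1637, 0.0288]
orientation: [2.07, 2.363, 0.001]
contact_force: [-1.0, -0.4, 0.3]
gripper_width: 0.0101
finger_force: 30.0
```

```bash
python3 -c "
from h import *
print(bot.read_state()['contact_force'])
go(513.6,163.2,27,7.5)"
```

```text
[-0.98752314 -0.44580739  0.30257432]
yaw 7.6 tilt [0.0007 0.0001] spin 0.1 (or -179.9) shift [-0.6  0.3  1.8] norm 2 q6 0.02
```

Request:
jog_arm([
  [[0, 0, 1.5], 0],
  [[0, 0, 0], 0],
  [[0, 0, 0], 0],
])

```text
time: 11.78
tool_pos: [0.5129, 0.1637, 0.0269]
orientation: [-2.07, -2.363, 0.0]
contact_force: [-0.8, -0.0, -1.0]
gripper_width: 0.0105
finger_force: 30.0
```

Request:
jog_arm([
  [[0, 0, 0], 0],
  [[0, 0, 0], 0],
  [[0, 0, 0], 0],
  [[0, 0, 0], 0],
], claw=20)

```text
time: 12.28
tool_pos: [0.513, 0.1637, 0.027]
orientation: [2.07, 2.363, 0.0]
contact_force: [0.4, -0.4, -0.3]
gripper_width: 0.0197
finger_force: 0.0
```

Request:
jog_arm([
  [[0, 0, -10], 0],
  [[0, 0, -30], 0],
  [[0, 0, -40], 0],
  [[0, 0, -40], 0],
  [[-40, 0, 0], 0],
  [[-40, 0, 0], 0],
  [[0, 0, 0], 0],
  [[0, 0, 0], 0],
])

```text
time: 13.28
tool_pos: [0.5234, 0.0848, 0.1473]
orientation: [-2.07, -2.363, -0.001]
contact_force: [0.2, 0.2, -0.1]
gripper_width: 0.02
finger_force: 0.0
```

```bash
python3 - <<'E'
from h import *
m=bot.camera_model("wrist");p,d=bot.camera("wrist");cv2.imwrite("pics/w5.png",cv2.resize(p[0:230,240:560,::-1],None,fx=2,fy=2))
for b in blobs(p,(0,220,300,352),*BLUE,60): print(len(b),*rect(w(m,b,.0235)))
go(703,-107,200,7)
E
```

```text
1033 [514.7 165.6] [140.3   8.4] -82.5
129 [555.4 111. ] [56.9  3.2] -80.5
yaw 7.6 tilt [0.     0.0006] spin 0.6 (or -179.4) shift [-212.6  154.9  -52.9] norm 268 q6 -0.14
```

View pics/w5.png

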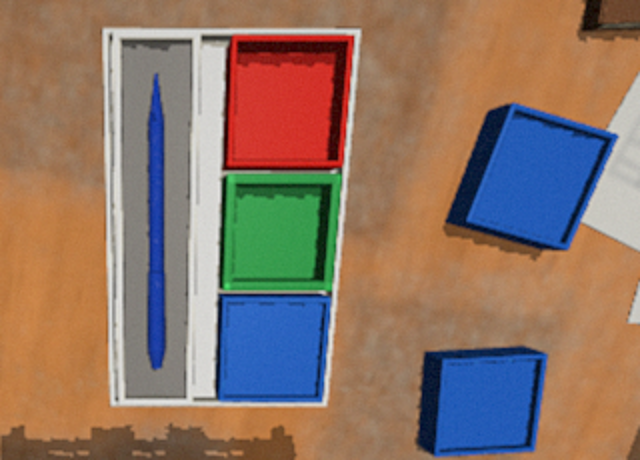

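The pen lies in the groove, centred at crop (157, 220), straight and 140 mm long. Next is the eraser.

Request:
jog_arm([
  [[-39.5, 25, 0], 0],
  [[-39.5, 25, 0], 0],
  [[-39.5, 25, 0], 0],
  [[-39.5, 25, 0], 0],
  [[-39.5, 25, 0], 0],
  [[-39.5, 25, 0], 0],
  [[0, 0, 0], 0],
  [[0, 0, 0], 0],
  [[0, 0, 0], 0],
], claw=45)

```text
time: 14.45
tool_pos: [0.7028, -0.1288, 0.147]
orientation: [-2.067, -2.365, 0.0]
contact_force: [0.3, 0.9, -0.5]
gripper_width: 0.0451
finger_force: 0.0
```

```bash
python3 - <<'E'
from h import *
m=bot.camera_model("wrist");p,d=bot.camera("wrist");cv2.imwrite("pics/w6.png",cv2.resize(p[60:320,170:470,::-1],None,fx=2,fy=2))
for b in blobs(p,(0,300,200,450),*BLUE,60): print(len(b),b.mean(0),*rect(w(m,b,.0105)))
for r in bot.outline_of("eraser_mid","wrist")[:2]:
    b=np.argwhere(r["mask"])[:,::-1];print(round(r["conf"],2),r["pixel"],len(b),*rect(w(m,b,.0105)));
E
```

```text
3470 [347.61902017  85.33458213] [719.4 -16. ] [57.9 57.5] 84.4
396 [316.5 181.5] [ 701.5 -117.9] [23.8 19. ] -82.2
0.59 [179.0, 316.6] 669 [ 700.1 -111.6] [41.6 19.9] -81.8
```

View pics/w6.png

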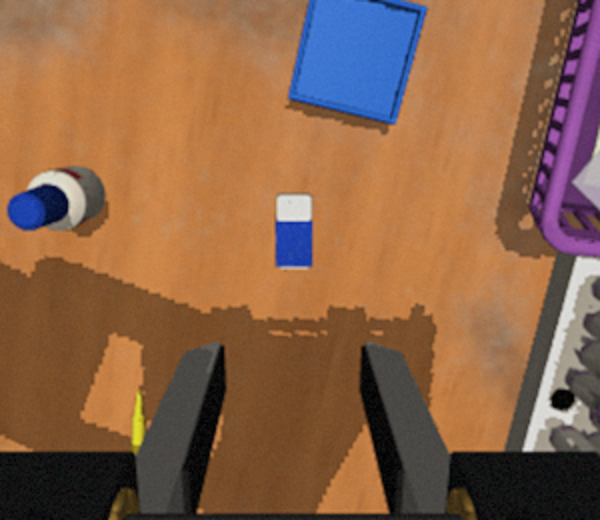

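The crop shows the eraser alone at (293, 231). It measures 41.6 x 19.9 mm, which matches the description.

```bash
python3 -c "
from h import *
go(700.2,-111.6,3,8)"
```

```text
yaw 7.7 tilt [-0.      0.0002] spin -0.3 (or +179.7) shift [ 17.9  -0.3 144.3] norm 145 q6 -0.44
```

Request:
jog_arm([
  [[9, 0, 0], 0],
  [[9, 0, 20], 0],
  [[0, 0, 40], 0],
  [[0, 0, 40], 0],
  [[0, 0, 25], 0],
  [[0, 0, 13], 0],
  [[0, 0, 6], 0],
  [[0, 0, 0], 0],
  [[0, 0, 0], 0],
  [[0, 0, 0], 0],
])

```text
time: 15.8
tool_pos: [0.7019, -0.1132, 0.0043]
orientation: [2.069, 2.362, 0.002]
contact_force: [-0.8, 0.3, 0.0]
gripper_width: 0.0447
finger_force: 0.0
```

Request:
jog_arm([
  [[0, 0, 0], 0],
  [[0, 0, 0], 0],
  [[0, 0, 0], 0],
  [[0, 0, 0], 0],
  [[0, 0, 0], 0],
  [[0, 0, 0], 0],
], claw=0)

```text
time: 16.55
tool_pos: [0.701, -0.113, 0.003]
orientation: [2.07, 2.363, -0.0]
contact_force: [0.1, 0.9, 0.6]
gripper_width: 0.0198
finger_force: 30.0
```

Request:
jog_arm([
  [[0, 0, -10], 0],
  [[0, 0, -30], 0],
  [[0, 0, -40], 0],
  [[0, 0, -40], 0],
  [[0, 0, -20], 0],
  [[0, 0, 0], 0],
  [[0, 0, 0], 0],
])

```text
time: 17.42
tool_pos: [0.6997, -0.1126, 0.1408]
orientation: [-2.068, -2.361, 0.002]
contact_force: [-1.1, 0.8, -0.7]
gripper_width: 0.0197
finger_force: 30.0
```

```bash
python3 -c "
from h import *
go(580.9,115.3,140,7.5)"
```

```text
yaw 7.6 tilt [-0.0034  0.0009] spin 0.1 (or -179.9) shift [241.5 -88.1   0.8] norm 257 q6 -0.41
```

Request:
jog_arm([
  [[40, -14.4, 0], 0],
  [[40, -14.4, 0], 0],
  [[40, -14.4, 0], 0],
  [[40, -14.4, 0], 0],
  [[40, -14.4, 0], 0],
  [[39.5, -14.4, 0], 0],
  [[0, 0, 40], 0],
  [[0, 0, 30], 0],
  [[0, 0, 18], 0],
  [[0, 0, 0], 0],
  [[0, 0, 0], 0],
  [[0, 0, 0], 0],
  [[0, 0, 0], 0],
])

```text
time: 19.05
tool_pos: [0.5847, 0.113, 0.0562]
orientation: [2.069, 2.362, 0.002]
contact_force: [-0.4, 0.4, 0.0]
gripper_width: 0.0193
finger_force: 30.0
```

```bash
python3 - <<'E'
from h import *
m=bot.camera_model("wrist");p,d=bot.camera("wrist");cv2.imwrite("pics/w7.png",cv2.resize(p[60:350,160:480,::-1],None,fx=2,fy=2))
go(582.5,113.4,27,7.5)
E
```

```text
yaw 7.6 tilt [0.0017 0.0001] spin 0.1 (or -179.9) shift [ 0.6 -2.  28.9] norm 29 q6 -0.09
```

View pics/w7.png

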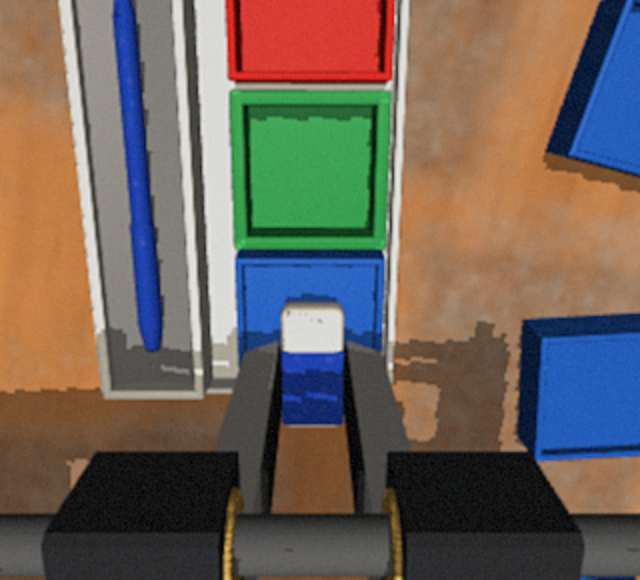

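The eraser hangs centred across the blue dish, at crop col 312 against the dish's 237–385. Lowering.

Request:
jog_arm([
  [[0, -0.5, 15], 0],
  [[0, 0, 10], 0],
  [[0, 0, 4], 0],
  [[0, 0, 0], 0],
  [[0, 0, 0], 0],
  [[0, 0, 0], 0],
  [[0, 0, 0], 0],
])

```text
time: 19.98
tool_pos: [0.5836, 0.113, 0.0263]
orientation: [2.07, 2.363, 0.001]
contact_force: [0.7, 0.3, 0.6]
gripper_width: 0.0197
finger_force: 30.0
```

Request:
jog_arm([
  [[0, 0, 0], 0],
  [[0, 0, 0], 0],
  [[0, 0, 0], 0],
  [[0, 0, 0], 0],
], claw=32)

```text
time: 20.48
tool_pos: [0.5833, 0.113, 0.0259]
orientation: [-2.07, -2.363, 0.0]
contact_force: [-0.7, 0.3, 0.4]
gripper_width: 0.0324
finger_force: 0.0
```

Request:
jog_arm([
  [[0, 0, -10], 0],
  [[0, 0, -30], 0],
  [[0, 0, -40], 0],
  [[0, 0, -40], 0],
  [[-60, 0, 0], 0],
  [[0, 0, 0], 0],
  [[0, 0, 0], 0],
])

```text
time: 21.35
tool_pos: [0.591, 0.0536, 0.1461]
orientation: [-2.071, -2.362, -0.001]
contact_force: [-0.3, 0.4, 0.1]
gripper_width: 0.0323
finger_force: 0.0
```

```bash
python3 - <<'E'
from h import *
m=bot.camera_model("wrist");p,d=bot.camera("wrist");cv2.imwrite("pics/w8.png",cv2.resize(p[0:250,240:480,::-1],None,fx=2,fy=2))
for r in bot.outline_of("eraser_mid","wrist")[:2]:
    b=np.argwhere(r["mask"])[:,::-1];print(round(r["conf"],2),r["pixel"],len(b),*rect(w(m,b,.032)));
go(580,-130,150,7.5)
E
```

```text
yaw 7.6 tilt [-0.0009  0.0005] spin 0.1 (or -179.9) shift [-181.4  -34.7   -4.3] norm 185 q6 -0.19
```

View pics/w8.png

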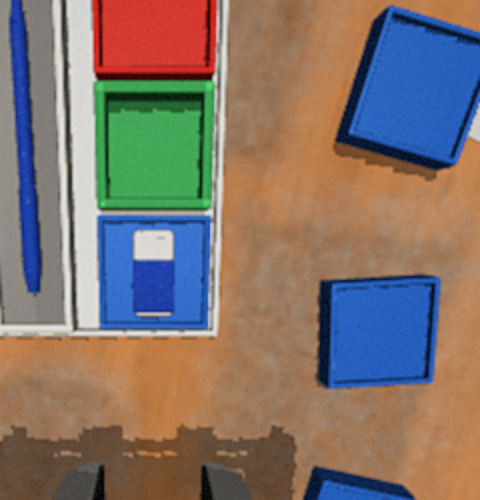

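The eraser lies flat in the blue dish beside the groove, at crop (154, 272). Next is the correction fluid.

Request:
jog_arm([
  [[-36, -7, 0], 0],
  [[-36, -7, 0], 0],
  [[-36, -7, 0], 0],
  [[-36, -7, 0], 0],
  [[-36, -7, 0], 0],
  [[0, 0, 0], 0],
  [[0, 0, 0], 0],
  [[0, 0, 0], 0],
], claw=50)

```text
time: 22.45
tool_pos: [0.5802, -0.1278, 0.1457]
orientation: [-2.067, -2.365, -0.0]
contact_force: [0.5, -0.6, 0.5]
gripper_width: 0.0499
finger_force: 0.0
```

```bash
python3 - <<'E'
from h import *
m=bot.camera_model("wrist");p,d=bot.camera("wrist");cv2.imwrite("pics/w9.png",cv2.resize(p[40:320,100:420,::-1],None,fx=2,fy=2))
Ki=np.linalg.inv(m["K"])
for n,c,b0 in(("cap",BLUE,(60,260,260,380)),("gluecap",GREEN,(0,300,60,330))):
  for b in blobs(p,b0,*c,100):
    P=np.array([m["R"].T@(Ki@[x,y,1]*d[y,x]-m["t"]) for x,y in b if d[y,x]>0])*1000
    zt=np.percentile(P[:,2],95);T=P[P[:,2]>zt-3]
    print(n,len(b),b.mean(0),"ztop",zt.round(1),len(T),"centre top",((T.min(0)+T.max(0))/2).round(1),(T.max(0)-T.min(0)).round(1),T.mean(0).round(1))
E
```

```text
cap 350 [319.47428571 182.01142857] ztop 73.7 236 centre top [ 580.2 -105.8   72.6] [15.8 15.1  3.6] [ 580.3 -105.8   72.6]
gluecap 1014 [145.43096647 165.40927022] ztop 98.5 662 centre top [ 436.1 -105.4   97.4] [22.8 22.3  3.9] [ 436.3 -105.2   97.5]
```

View pics/w9.png

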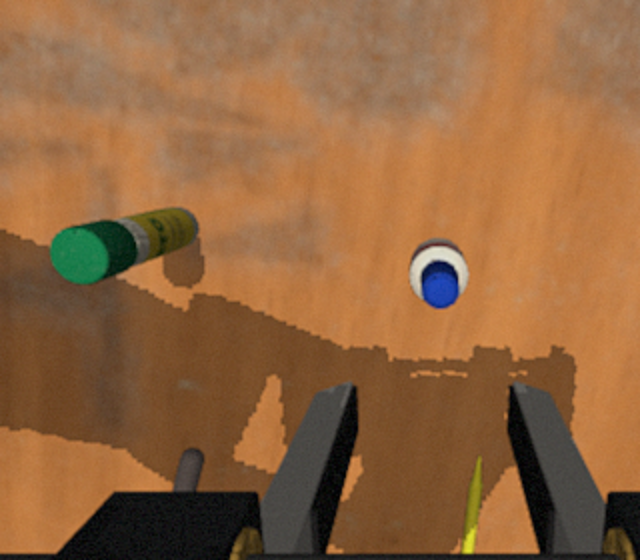

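The crop shows the fluid's cap at (441, 285), free-standing, and the glue stick at (80, 255). Both match the depth data.

```bash
python3 -c "
from h import *
go(580.2,-105.8,45,7.5)"
```

```text
yaw 7.7 tilt [-0.0003  0.0004] spin 0.2 (or -179.8) shift [ 22.    2.8 100.8] norm 103 q6 -0.5
```

Request:
jog_arm([
  [[11, 1.4, 0], 0],
  [[11, 1.4, 0], 0],
  [[0, 0, 40], 0],
  [[0, 0, 35], 0],
  [[0, 0, 17], 0],
  [[0, 0, 8], 0],
  [[0, 0, 0], 0],
  [[0, 0, 0], 0],
  [[0, 0, 0], 0],
])

```text
time: 23.62
tool_pos: [0.5811, -0.1077, 0.0472]
orientation: [2.069, 2.361, 0.001]
contact_force: [-0.3, -0.1, -0.8]
gripper_width: 0.0502
finger_force: 0.0
```

Request:
jog_arm([
  [[0, 0, 0], 0],
  [[0, 0, 0], 0],
  [[0, 0, 0], 0],
  [[0, 0, 0], 0],
  [[0, 0, 0], 0],
  [[0, 0, 0], 0],
], claw=0)

```text
time: 24.38
tool_pos: [0.5801, -0.1073, 0.0459]
orientation: [-2.07, -2.363, 0.0]
contact_force: [0.1, 0.1, 0.3]
gripper_width: 0.0185
finger_force: 30.0
```

Request:
jog_arm([
  [[0, 0, -10], 0],
  [[0, 0, -30], 0],
  [[0, 0, -40], 0],
  [[0, 0, -20], 0],
  [[0, 0, 0], 0],
  [[0, 0, 0], 0],
  [[0, 0, 0], 0],
])

```text
time: 25.25
tool_pos: [0.579, -0.107, 0.1442]
orientation: [-2.068, -2.361, 0.002]
contact_force: [0.3, -0.2, -1.1]
gripper_width: 0.0182
finger_force: 30.0
```

```bash
python3 -c "
from h import *
cx=np.array([.9914,.1305]);cy=np.array([-.1305,.9914])
print('red',592.5*cx+155.2*cy,'green',592.5*cx+96.2*cy)
go(*(592.5*cx+155.2*cy),145,7.5)"
```

```text
red [567.1509  231.18653] green [574.8504  172.69393]
yaw 7.6 tilt [-0.003  0.001] spin 0.1 (or -179.9) shift [336.8  32.4  -0.8] norm 338 q6 -0.46
```

Request:
jog_arm([
  [[42, 4, 0], 0],
  [[42, 4, 0], 0],
  [[42, 4, 0], 0],
  [[42, 4, 0], 0],
  [[42, 4, 0], 0],
  [[42, 4, 0], 0],
  [[42, 4, 0], 0],
  [[42, 4, 0], 0],
  [[0, 0, 30], 0],
  [[0, 0, 20], 0],
  [[0, 0, 10], 0],
  [[0, 0, 0], 0],
  [[0, 0, 0], 0],
  [[0, 0, 0], 0],
])

```text
time: 27.0
tool_pos: [0.5686, 0.2299, 0.0872]
orientation: [2.07, 2.362, 0.003]
contact_force: [-0.4, 0.3, -0.5]
gripper_width: 0.0184
finger_force: 30.0
```

```bash
python3 - <<'E'
from h import *
m=bot.camera_model("wrist");p,d=bot.camera("wrist");cv2.imwrite("pics/w10.png",cv2.resize(p[60:350,160:480,::-1],None,fx=2,fy=2))
go(567.2,229.8,53,7.5)
E
```

```text
yaw 7.6 tilt [0.002  0.0005] spin 0.1 (or -179.9) shift [ 0.  -1.2 34.1] norm 34 q6 0.11
```

View pics/w10.png

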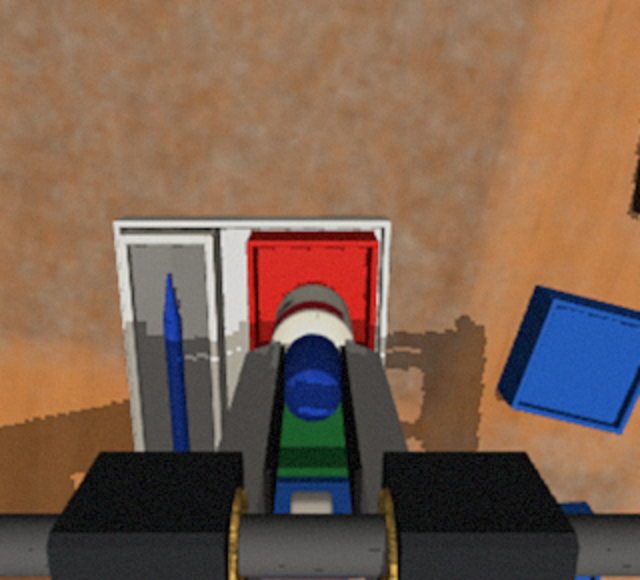

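The bottle hangs upright and centred over the red cup at crop col 312. Lowering.

Request:
jog_arm([
  [[0, 0, 14], 0],
  [[0, 0, 10], 0],
  [[0, 0, 6], 0],
  [[0, 0, 3], 0],
  [[0, 0, 0], 0],
  [[0, 0, 0], 0],
  [[0, 0, 0], 0],
])

```text
time: 27.92
tool_pos: [0.5677, 0.23, 0.053]
orientation: [2.07, 2.363, 0.0]
contact_force: [-0.1, 0.4, -0.3]
gripper_width: 0.0184
finger_force: 30.0
```

```bash
python3 -c "
from h import *
print(bot.read_state()['contact_force'])
go(567.2,229.8,53,7.5)"
```

```text
[-0.10778752  0.36427577 -0.27007931]
yaw 7.6 tilt [0.0003 0.0001] spin 0.1 (or -179.9) shift [-0.1 -0.5 -0. ] norm 1 q6 0.11
```

Open, rise and go towards the glue stick, which is at (436, −105).

Request:
jog_arm([
  [[0, 0, 0], 0],
  [[0, 0, 0], 0],
  [[0, 0, 0], 0],
  [[0, 0, 0], 0],
  [[0, 0, 0], 0],
], claw=45)

```text
time: 28.55
tool_pos: [0.5676, 0.23, 0.053]
orientation: [2.07, 2.363, 0.0]
contact_force: [1.2, -0.3, -0.3]
gripper_width: 0.0447
finger_force: 0.0
```

Request:
jog_arm([
  [[0, 0, -10], 0],
  [[0, 0, -30], 0],
  [[0, 0, -40], 0],
  [[0, 0, -20], 0],
  [[-50, 0, 0], 0],
  [[-50, 0, 0], 0],
  [[0, 0, 0], 0],
  [[0, 0, 0], 0],
])

```text
time: 29.55
tool_pos: [0.5805, 0.1311, 0.1528]
orientation: [-2.07, -2.362, -0.0]
contact_force: [0.7, -0.3, 0.7]
gripper_width: 0.0448
finger_force: 0.0
```

```bash
python3 - <<'E'
from h import *
m=bot.camera_model("wrist");p,d=bot.camera("wrist");cv2.imwrite("pics/w11.png",cv2.resize(p[0:290,200:520,::-1],None,fx=1.5,fy=1.5))
go(436.2,-105.4,150,0)
E
```

```text
yaw 7.6 tilt [-0.0006  0.0005] spin 7.6 (or -172.4) shift [-237.  -144.2    2.8] norm 277 q6 -0.06
```

View pics/w11.png

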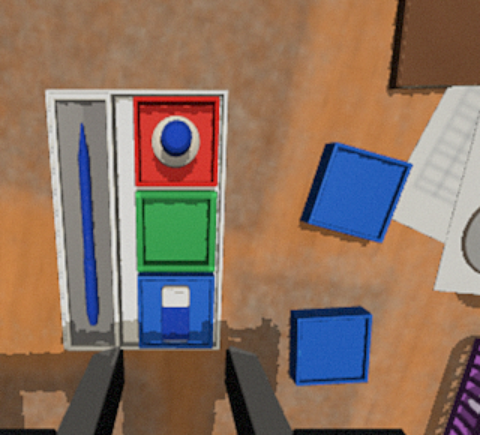

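The fluid stands centred in the red cup, at crop (177, 140). Next is the glue stick.

Request:
jog_arm([
  [[-36, -29, 0], 0],
  [[-36, -29, 0], 0],
  [[-36, -29, 0], 0],
  [[-36, -29, 0], 0],
  [[-36, -29, 0], 0],
  [[-35.5, -29, 0], 0],
  [[0, 0, 0], 0],
  [[0, 0, 0], 0],
  [[0, 0, 0], 0],
], claw=60)

```text
time: 30.72
tool_pos: [0.4373, -0.1044, 0.153]
orientation: [-2.067, -2.366, -0.001]
contact_force: [0.7, 0.2, 0.1]
gripper_width: 0.0598
finger_force: 0.0
```

```bash
python3 - <<'E'
from h import *
s=bot.read_state();m=bot.camera_model("wrist");p,d=bot.camera("wrist");Ki=np.linalg.inv(m["K"])
for b in blobs(p,(0,350,150,480),*GREEN,100):
    P=np.array([m["R"].T@(Ki@[x,y,1]*d[y,x]-m["t"]) for x,y in b if d[y,x]>0])*1000
    zt=np.percentile(P[:,2],90);T=P[P[:,2]>zt-3]
    print(len(b),b.mean(0),zt.round(1),((T.min(0)+T.max(0))/2).round(1),(T.max(0)-T.min(0)).round(1))
go(436.2,-105.4,49,7.5)
E
```

```text
680 [314.29558824 211.61764706] 98.2 [ 435.7 -104.9   97.3] [22.1 22.   4.1]
yaw 7.7 tilt [0.0001 0.0003] spin 0.2 (or -179.8) shift [ -0.7  -1.2 103.9] norm 104 q6 -0.56
```

Request:
jog_arm([
  [[-0.5, -1.2, 30], 0],
  [[0, 0, 35], 0],
  [[0, 0, 20], 0],
  [[0, 0, 12], 0],
  [[0, 0, 6], 0],
  [[0, 0, 0], 0],
  [[0, 0, 0], 0],
  [[0, 0, 0], 0],
])

```text
time: 31.78
tool_pos: [0.4361, -0.1067, 0.0507]
orientation: [2.069, 2.362, 0.001]
contact_force: [0.1, 0.2, -0.3]
gripper_width: 0.0601
finger_force: 0.0
```

Request:
jog_arm([
  [[0, 0, 0], 0],
  [[0, 0, 0], 0],
  [[0, 0, 0], 0],
  [[0, 0, 0], 0],
  [[0, 0, 0], 0],
  [[0, 0, 0], 0],
], claw=0)

```text
time: 32.52
tool_pos: [0.4355, -0.1064, 0.0499]
orientation: [-2.07, -2.363, 0.0]
contact_force: [-0.3, 0.3, 0.3]
gripper_width: 0.0233
finger_force: 30.0
```

Request:
jog_arm([
  [[0, 0, -10], 0],
  [[0, 0, -30], 0],
  [[0, 0, -40], 0],
  [[0, 0, -20], 0],
  [[0, 0, 0], 0],
  [[0, 0, 0], 0],
  [[0, 0, 0], 0],
])

```text
time: 33.4
tool_pos: [0.4345, -0.1059, 0.1486]
orientation: [-2.068, -2.361, 0.001]
contact_force: [-0.1, -0.4, -0.5]
gripper_width: 0.0231
finger_force: 30.0
```

```bash
python3 -c "
from h import *
go(574.8,172.7,148,7.5)"
```

```text
yaw 7.6 tilt [-0.0026  0.0012] spin 0.1 (or -179.9) shift [257.9 175.5   0.6] norm 312 q6 -0.57
```

Request:
jog_arm([
  [[36.7, 25, 0], 0],
  [[36.7, 25, 0], 0],
  [[36.7, 25, 0], 0],
  [[36.7, 25, 0], 0],
  [[36.7, 25, 0], 0],
  [[36.7, 25, 0], 0],
  [[36.7, 25, 0], 0],
  [[0, 0, 25], 0],
  [[0, 0, 20], 0],
  [[0, 0, 10], 0],
  [[0, 0, 0], 0],
  [[0, 0, 0], 0],
  [[0, 0, 0], 0],
])

```text
time: 35.02
tool_pos: [0.576, 0.1713, 0.0961]
orientation: [2.069, 2.362, 0.002]
contact_force: [-0.2, -0.1, 0.4]
gripper_width: 0.0229
finger_force: 30.0
```

```bash
python3 - <<'E'
from h import *
m=bot.camera_model("wrist");p,d=bot.camera("wrist");cv2.imwrite("pics/w12.png",cv2.resize(p[60:350,160:480,::-1],None,fx=2,fy=2))
go(574.8,171.5,57.5,7.5)
E
```

```text
yaw 7.6 tilt [0.0019 0.0003] spin 0.1 (or -179.9) shift [ 0.3 -1.1 38.5] norm 39 q6 0.01
```

View pics/w12.png

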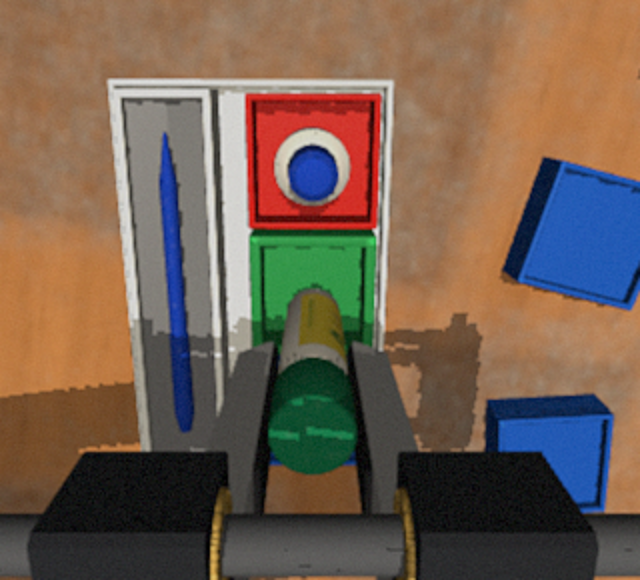

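The glue stick is centred over the green cup, at crop col 314 against the cup's 250–377. Lowering.

Request:
jog_arm([
  [[0, -0.3, 15], 0],
  [[0, 0, 12], 0],
  [[0, 0, 7], 0],
  [[0, 0, 3], 0],
  [[0, 0, 0], 0],
  [[0, 0, 0], 0],
  [[0, 0, 0], 0],
])

```text
time: 35.95
tool_pos: [0.5752, 0.1714, 0.0583]
orientation: [2.07, 2.363, 0.001]
contact_force: [-0.7, -0.4, -0.1]
gripper_width: 0.0231
finger_force: 30.0
```

```bash
python3 -c "
from h import *
print(bot.read_state()['contact_force'])
go(574.8,171.5,57.3,7.5)"
```

```text
[-0.69563826 -0.40232437 -0.12333458]
yaw 7.6 tilt [0.0008 0.0001] spin 0.1 (or -179.9) shift [ 0.2 -0.4  1. ] norm 1 q6 0.01
```

Request:
jog_arm([
  [[0, 0, 0.7], 0],
  [[0, 0, 0], 0],
  [[0, 0, 0], 0],
  [[0, 0, 0], 0],
])

```text
time: 36.45
tool_pos: [0.5749, 0.1713, 0.0572]
orientation: [2.07, 2.363, -0.0]
contact_force: [-0.4, 0.7, 0.6]
gripper_width: 0.0231
finger_force: 30.0
```

Request:
jog_arm([
  [[0, 0, 0], 0],
  [[0, 0, 0], 0],
  [[0, 0, 0], 0],
  [[0, 0, 0], 0],
  [[0, 0, 0], 0],
], claw=45)

```text
time: 37.08
tool_pos: [0.5749, 0.1713, 0.0573]
orientation: [2.07, 2.363, 0.0]
contact_force: [0.5, -0.1, -0.6]
gripper_width: 0.0452
finger_force: 0.0
```

Request:
jog_arm([
  [[0, 0, -10], 0],
  [[0, 0, -30], 0],
  [[0, 0, -40], 0],
  [[0, 0, -40], 0],
  [[0, 0, -20], 0],
  [[-50, 0, 0], 0],
  [[-50, 0, 0], 0],
  [[-40, 0, 0], 0],
  [[0, 0, 0], 0],
  [[0, 0, 0], 0],
  [[0, 0, 0], 0],
])

```text
time: 38.45
tool_pos: [0.5932, 0.0338, 0.1975]
orientation: [-2.068, -2.365, -0.001]
contact_force: [0.5, -0.6, 0.4]
gripper_width: 0.0447
finger_force: 0.0
```

```bash
python3 - <<'E'
from h import *
p,d=bot.camera("wrist");q,_=bot.camera("scene")
a=cv2.resize(p[0:250,200:520,::-1],(640,500))[:,:400];b=cv2.resize(q[140:340,220:480,::-1],(650,500))[:,:400]
cv2.imwrite("pics/end.png",np.hstack([a,b]))
E
```

```text
(no output)
```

View pics/end.png

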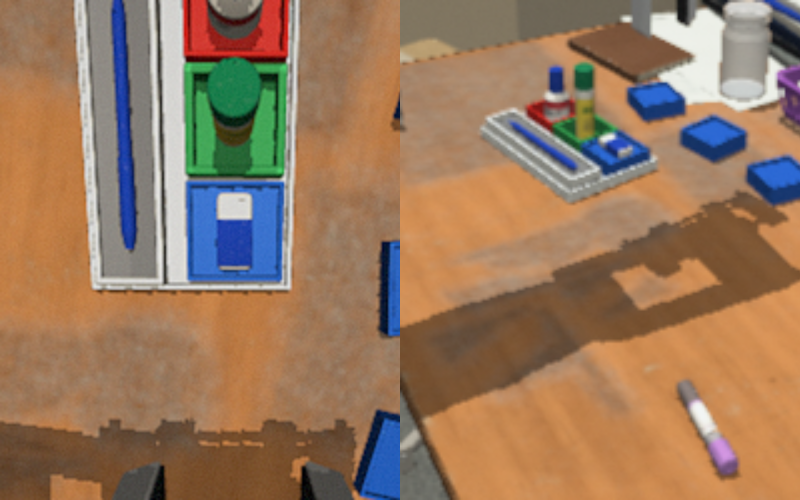

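The pen is in the groove, the eraser lies flat in the dish, and the fluid and glue stick stand upright in the red and green cups. The tube lies where it was.

```bash
python3 -c "
from bench import bot
print(bot.finish_job())"
```

```text
the job is handed in; nothing more can be done
None
```

The job is handed in: I put the blue pen, eraser, correction fluid and glue stick away in their caddy places in the order asked, in about 38 s, without touching the two-tone pen or the sample tube.

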